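# Register a board carrier in its fixture, latch it and spray it

### The job

Push the circuit-board carrier that lies on the aluminium fixture plate until it sits flush against both steel stops, the far rail and the left stop block, then slide the fixture's hold-down latch fully home over its edge. With the carrier still home and latched, press the nozzle cap of the cleaner spray bottle fully down and let it spring back up. Leave the jar, brush and tweezers around the fixture where they lie.

Things in the scene. Friction and masses are not known exactly. Their poses are not given: they have to be found in the camera images.
- fixture: fixed aluminium plate 190 (x) x 300 (y) x 10 mm, origin centre of underside, on the table; x away from the robot, y left. Steel stops, 15 mm thick, tops 24 mm above the table: far rail, inner face x = +75 mm, y from -105 to +85; left stop block, inner face y = +85 mm, x from -10 to +60. Guide strips 24 mm high beside the latch
- stop_corner (a point): the point where the planes of the two stops' inner faces meet, at plate-top height: (75, 85, 10) mm in the fixture's frame; axes as the fixture's. The carrier's corner belongs here.
- carrier: loose dark grey flat carrier 100 (x) x 150 (y) x 12 mm with a green circuit board on top, about 0.35 kg, lying on the fixture plate (underside 10 mm above the table), too wide to grasp; origin centre of underside; x roughly along the fixture's x. A carrier without a board, off to the left, is not used
- carrier_corner (a point): the carrier's far left lower corner, (50, 75, 0) mm in the carrier's frame
- latch (a joint): sliding hold-down latch: 0 = drawn back (clear of the carrier), 0.030 m = fully home, its tongue reaching 25 mm over the carrier's left edge. It slides along the fixture's -y and stays where it is left (about 2 N to move).
- latch_post (a point): centre of the top of the latch's upright black post, 14 mm in diameter, 40 mm tall, top 72 mm above the table, standing on a steel tongue 26 mm wide, 6 mm thick, top 32 mm above the table, whose tail reaches 25 mm behind the post (+y). Push or pinch the post; it moves with the latch. Axes as the fixture's
- spray_cap (a joint): travel of the sprung nozzle cap: 0 = up, 0.010 m = fully down (about 7 N); springs back by itself
- cap_top (a point): centre of the flat top of the sprung nozzle cap, 34 mm wide, 20 mm tall, 22 mm nozzle stub towards the fixture, top 156 mm above the table when up, on a white bottle 50 mm in diameter fixed to the table beyond the far rail. A twin bottle with a plain screw cap (30 mm wide, top at 142 mm) stands there too; sides vary
- jar: loose amber pump jar with a steel cap, 56 mm in diameter, 78 mm tall, standing between the two bottles; origin at the centre of its underside; leave alone
- brush: loose brush with a green handle lying right of the fixture along x; leave alone
- tweezers: loose steel tweezers, 110 x 12 x 6 mm, lying left of the fixture; leave alone
There are look-alikes about, which are no part of the job. Leave any purple look-alike of the carrier alone. Leave any green look-alike of the part that bears spray_cap alone.

How it is judged (in metres and radians):
On the way, in this order (a step that is already met when the one before it is completed fails the run):
1. the carrier lies flat and flush against both stops (x of carrier_corner in the frame of stop_corner between -0.0025 and 0.003 m and y of carrier_corner in the frame of stop_corner between -0.0025 and 0.003 m and z of carrier_corner in the frame of stop_corner between -0.003 and 0.003 m and angle between the x axis of carrier and the x axis of fixture, either way round below 0.02 rad), for 0.2 s.
2. with the carrier home, the latch is slid home over it (all of step 1 and value of joint latch above 0.026 m), for 0.2 s.
3. with the carrier home and latched, the nozzle cap is pressed down (all of step 2 and value of joint spray_cap above 0.0075 m), for 0.05 s.
At the end, for the whole second after the job is handed in: The carrier lies flat on the plate at rest, its corner within 2.5 mm of the stops' corner along each axis (up to 3 mm where the contact yields) and square to the fixture within 0.02 rad; the latch is at 26 mm or more of its 30 mm; the nozzle cap is back up (within 2 mm) (all of step 2 and value of joint spray_cap below 0.002 m and linear speed of carrier below 0.01 m/s); the robot touches nothing.
It fails at once if the spray cap is pressed before the latch is home (value of joint spray_cap above 0.005 m and value of joint latch below 0.02 m).
It fails at once if the amber pump jar is shifted by more than 30 mm (distance of jar from where it was at the start of the episode above 0.03 m).
It fails at once if the brush is shifted by more than 30 mm (distance of brush from where it was at the start of the episode above 0.03 m).
It fails at once if the tweezers are shifted by more than 30 mm (distance of tweezers from where it was at the start of the episode above 0.03 m).
It also fails if it takes over 64 s, if anything falls off the work surface, if the arm or the gripper's body presses on something with over 40 N, if the wrist force passes 120 N, or if a joint passes its speed limit or range.

### The arm

A 6-joint arm with a two-finger parallel gripper is mounted at the origin on the work surface. World frame = base frame: x ahead of the robot, y to its left, z up, the work surface at z = 0. Lengths are in m, angles in degrees, forces in N, time in s.
With the tool pointing down it reaches from about 0.375 to 0.9 m from the base axis. Payload 3.1 kg.
Tool frame: the origin (TCP) lies between the finger pads; the fingertips stand 11 mm ahead of it and the grasp point (between the pads) lies 8 mm behind it (r.nose_length is the distance from the TCP to the fingertips, in m); z points along the fingers, y is the line along which they close (so a half turn about z gives the same grasp; the last joint's range is limited). The gripper opens to 87 mm and grips with 3 to 60 N. Pads are 19 mm wide; open, the fingers measure 117 mm over their backs; the gripper's body (75 mm by 190 mm) begins 51 mm behind the grasp point.
Start: joints at [-76.404, 30.224, 82.088, -0, 67.689, -10.227], TCP at [0.252, -0.572, 0.234] pointing down, gripper open.
Joint ranges: [-176.69, 176.69], [-43.24, 126.21], [12.49, 139.97], [-82, 262], [0, 151.66], [-163.58, 163.58]. Speed limits (degrees/s): [159.86, 159.86, 180, 180, 180, 180].

### API

Orientations are given as a 3x3 rotation matrix whose columns are the frame's x, y, z axes.
In Python, from bench import monitor, cams, r gives the robot as it stands. The module is installed in compiled form; this text tells all that it offers.
- The arm moves only by the tool move_arm, never from a script. Its argument "steps" is a list of rows, each a list of 3 entries, a list of its own where there are three numbers: the shift along the tool's x, y, z in m, then the turn about the tool's z in rad, then the finger opening in m, from 0 to 0.087. A call has 1 to 8 rows; each row is the pose to reach, as a shift and turn from the pose commanded when the call began, along the tool's axes at that moment; what a row does not reach only later rows make up. A row lasts 1/8 s, in which the tool goes at most 62.5 mm and 10.7 degrees, less where a joint would pass 70% of its speed; a pose out of reach is approached as far as the arm can. A call with a gripper value outside its range is refused whole. The fingers move at their own pace and stop on an object; "grip_force" is the grip in N (left out, the last holds). Time passes only in rows, so rows that repeat a pose let the fingers close. It gives the time, the measured TCP pose, the force, the opening and the grip force at its end, in the units of the state.
- monitor.observe(): the state, without advancing time (a new reading comes with each control period).
- cams.snapshot(name): name is "side" or "top"; returns the picture (420x560x3 uint8, red, green, blue); there is no depth.
- cams.camera_info(name): a dict with "vfov" (degrees; the focal length in pixels is half the picture's height over the tangent of half this angle, whatever the lens; pixels are square), "cx", "cy" (the principal point, pixels), "D" ([k1, k2, p1, p2, k3] as OpenCV has them; the pictures are not rectified), "R" (3x3) and "t" (3): a world point X has camera coordinates R X + t. Camera axes: x right, y down, z forward; pixel columns grow to the right and rows downward; lengths in m; the calibration is good to about 2 mm. A picture is of the moment at which its call begins. camera_info takes no time and is no camera call.
- r.finish_job(): hands the job in; it is judged then, once.
The state is a dict: "time": time; "joint_positions": joint angles; "qvel": joint speeds; "joint_torque": joint torques, N m; "ee_pos": TCP position; "orientation": TCP orientation; "force": force on the tool from outside, world axes, zero at the start; "torque": the same for the moment, N m; "grip_width": finger opening in m; "gripper_force": force on a finger pad.
Only numpy, scipy, OpenCV 4.12 (cv2) and the standard library are available. Lean on these libraries where they do the work, as an engineer would, in place of code of your own. Each camera call takes 0.05 s, during which the arm holds its last target. There are 200 camera calls.

## Working session

There is one attempt and no reset: what is moved stays moved. The work goes in short steps, Python scripts to look and compute and a tool call to move; the robot and the scene stay as the last step left them, time stands still between calls to the robot, and variables do not carry over. Pictures are saved under pics/ and viewed, at most 10 in all, crops included, and the job is handed in when it is done.

Besides the shell and the picture viewer there is one more tool, called after "Request:" as name(argument=value, ...) on one line, values as JSON. move_arm: Moves the arm, as the interface text tells. Its arguments: {"type":"object","properties":{"steps":{"type":"array"},"grip_force":{"type":"number"}},"required":["steps"]}

```bash
mkdir -p pics; cat > h.py <<'E'
import numpy as np, cv2
from bench import monitor, cams, r
def K(n):
    c=cams.camera_info(n); f=210/np.tan(np.radians(c["vfov"])/2)
    return np.array([[f,0,c["cx"]],[0,f,c["cy"]],[0,0,1.]]),np.array(c["D"],float),np.array(c["R"]),np.array(c["t"])
def ray(n,uv,z):
    k,D,R,t=K(n); p=cv2.undistortPoints(np.array([[uv]],float),k,D)[0,0]
    d=R.T@np.array([p[0],p[1],1]); o=-R.T@t
    return o+d*(z-o[2])/d[2]
def proj(n,X):
    k,D,R,t=K(n); return cv2.projectPoints(np.array(X,float).reshape(-1,3),cv2.Rodrigues(R)[0],t,k,D)[0][:,0]
def tri(uv1,uv2):
    A=[];b=[]
    for n,uv in(("top",uv1),("side",uv2)):
        k,D,R,t=K(n); p=cv2.undistortPoints(np.array([[uv]],float),k,D)[0,0]
        for i in(0,1): A.append(p[i]*R[2]-R[i]); b.append(t[i]-p[i]*t[2])
    return np.linalg.lstsq(np.array(A),np.array(b),rcond=None)[0]
def snap(n,f,crop=None):
    im=cams.snapshot(n)
    cv2.imwrite("pics/"+n+f+"_full.png",im[:,:,::-1])
    if crop: im=im[crop[1]:crop[3],crop[0]:crop[2]]; im=cv2.resize(im,None,fx=crop[4],fy=crop[4],interpolation=cv2.INTER_CUBIC)
    cv2.imwrite("pics/"+n+f+".png",im[:,:,::-1])
E
python3 - <<'E'
from h import *
for n in("top","side"): snap(n,"0",(0,0,560,420,1.42)); k,D,R,t=K(n); print(n,k,D,-R.T@t,R)
print(monitor.observe())
E
```

```text
top [[386.33543406   0.         277.36798554]
 [  0.         386.33543406 212.98548697]
 [  0.           0.           1.        ]] [0.03069997 0.         0.         0.         0.        ] [0.43395635 0.04619568 1.05117715] [[-0.02720735 -0.99961092  0.00614584]
 [-0.98441663  0.02572424 -0.17396025]
 [ 0.17373447 -0.01078307 -0.9847335 ]]
side [[510.81722508   0.         267.53566348]
 [  0.         510.81722508 207.87750831]
 [  0.           0.           1.        ]] [0.02648829 0.         0.         0.         0.        ] [0.46167698 0.86633077 0.64743363] [[-9.86247050e-01 -1.65276537e-01  6.49618155e-04]
 [-8.82224758e-02  5.23114093e-01 -8.47684163e-01]
 [ 1.39762478e-01 -8.36083316e-01 -5.30500837e-01]]
{'time': 0.1, 'joint_positions': array([-7.64040525e+01,  3.02759033e+01,  8.21490119e+01, -1.07124067e-03,
        6.76884960e+01, -1.02285275e+01]), 'qvel': array([ 1.96679550e-04, -1.22746906e-01, -2.26775699e-01,  2.22522209e-03,
       -1.79940060e-02, -3.70739036e-02]), 'joint_torque': array([-7.61899610e-04, -4.40985596e+01, -1.77150160e+01,  6.34347531e-02,
        5.33927442e-02, -4.35102629e-05]), 'ee_pos': array([ 0.25231825, -0.57111015,  0.23264537]), 'orientation': array([[ 9.14784409e-01,  4.03942140e-01, -4.82115294e-04],
       [ 4.03942289e-01, -9.14782456e-01,  1.91986172e-03],
       [ 3.34482441e-04, -1.95100633e-03, -9.99998041e-01]]), 'force': array([-0.57926672,  0.80933414, -0.17058035]), 'torque': array([-0.01876826, -0.0057874 ,  0.0303536 ]), 'gripper_force': 0.0, 'grip_width': 0.08718546765788074}
```

View pics/top0.png

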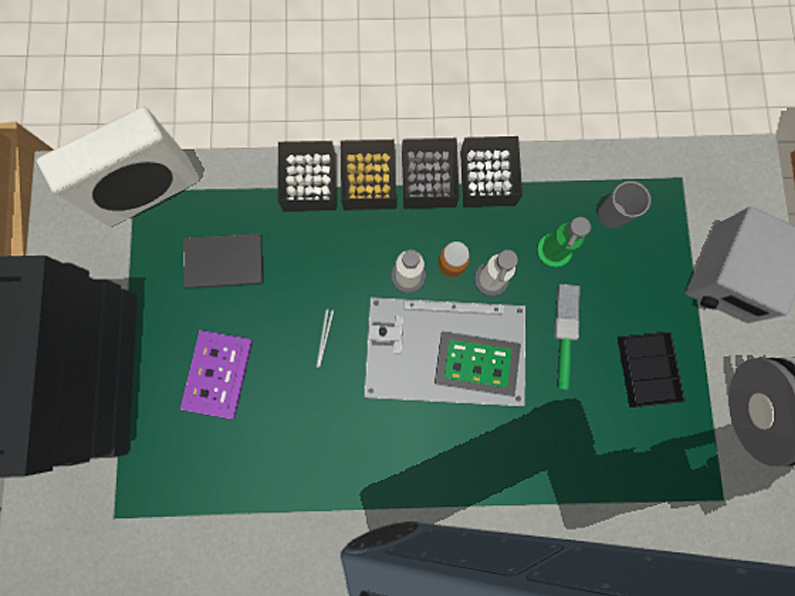

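View pics/side0.png

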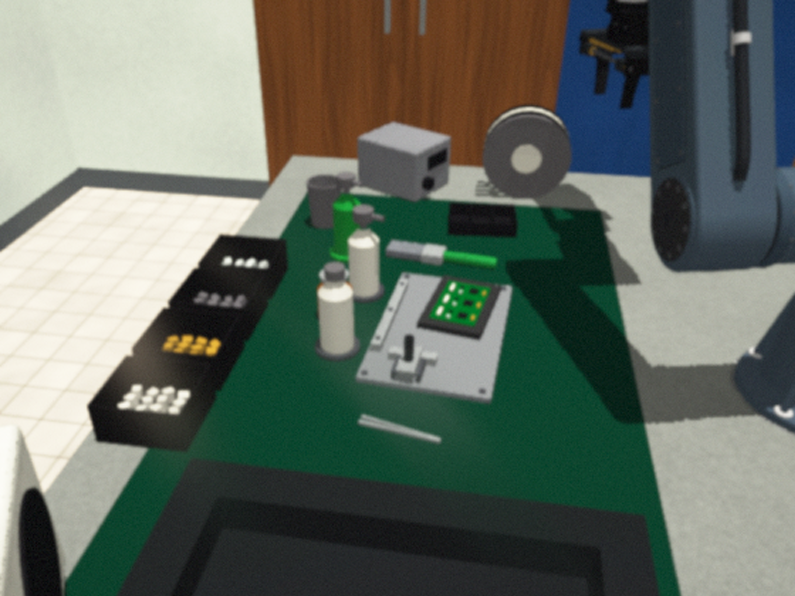

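The top view shows the plate at display px (365–525, 297–405), the carrier at its right, the latch at (385,332) and the nozzle bottle on the right at (505,262). The jar is between the two bottles. I'll take an enlarged crop of each camera.

```bash
python3 - <<'E'
from h import *
for n,c in(("top",(245,160,395,290)),("side",(215,130,375,290))):
    im=cv2.imread(f"pics/{n}0.png"); im=cams.snapshot(n)[:,:,::-1]
    s=5 if n=="top" else 3.7
    cv2.imwrite(f"pics/{n}1.png",cv2.resize(im[c[1]:c[3],c[0]:c[2]],None,fx=s,fy=s,interpolation=cv2.INTER_CUBIC)[:600])
E
```

```text
(no output)
```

View pics/top1.png

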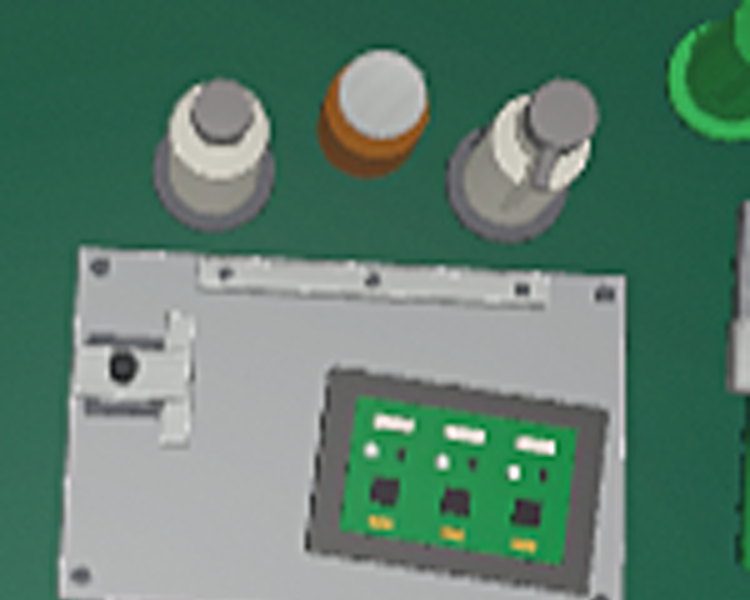

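View pics/side1.png

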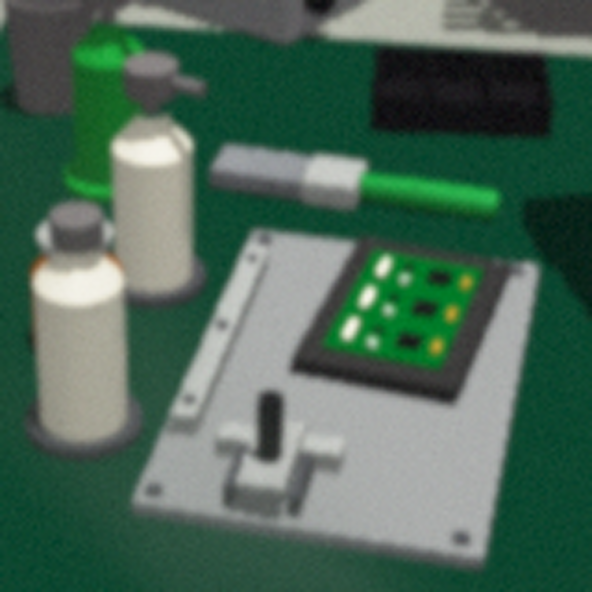

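Top crop (5×):
- Plate corners are FL (80,247), FR (626,275) and NL about (60,597).
- Carrier top corners are (330,368), (607,408), (307,550) and (585,595).
- The post top is at (123,366), the nozzle cap at (563,115) and the jar cap at (383,93).

Side crop (3.7×): the post top is at (270,396) and the cap top at (151,65).

```bash
cat >> h.py <<'E'
from scipy.optimize import least_squares
def T(u,v): return ((u+.5)/5-.5+245,(v+.5)/5-.5+160)
def S(u,v): return ((u+.5)/3.7-.5+215,(v+.5)/3.7-.5+130)
def fit(obs,x0):
    # obs: (cam,uv,local xyz)
    def w(p,X): c,s=np.cos(p[2]),np.sin(p[2]); return [p[0]+c*X[0]-s*X[1],p[1]+s*X[0]+c*X[1],X[2]]
    f=lambda p: np.concatenate([proj(n,w(p,X))[0]-uv for n,uv,X in obs])
    s=least_squares(f,x0); return s.x,s.fun.reshape(-1,2).round(1)
E
python3 - <<'E'
from h import *
t,s="top","side"
fx=[(t,T(80,247),(.095,.15,.01)),(t,T(626,275),(.095,-.15,.01)),(t,T(200,259),(.090,.085,.024)),(t,T(547,277),(.090,-.105,.024)),(t,T(546,305),(.075,-.105,.024)),(t,T(199,288),(.075,.085,.024))]
fs=[(s,S(251,229),(.095,-.15,.01)),(s,S(540,263),(-.095,-.15,.01)),(s,S(134,503),(.095,.15,.01)),(s,S(484,553),(-.095,.15,.01))]
ca=[(t,T(330,368),(.05,.075,.022)),(t,T(607,408),(.05,-.075,.022)),(t,T(307,550),(-.05,.075,.022)),(t,T(585,595),(-.05,-.075,.022))]
cs=[(s,S(293,362),(.05,.075,.022)),(s,S(455,396),(-.05,.075,.022))]
for nm,o in(("fix top",fx),("fix side",fs),("fix both",fx+fs),("car top",ca),("car both",ca+cs)):
    p,e=fit(o,[.6,0,0]); print(nm,p.round(4),e.tolist())
print("post",ray(t,T(123,366),.072),ray(s,S(270,396),.072),tri(T(123,366),S(270,396)))
print("cap",ray(t,T(563,115),.156),ray(s,S(152,65),.156),tri(T(563,115),S(152,65)))
print("plain",ray(t,T(222,108),.142),"jar",ray(t,T(383,93),.078))
print("brush",[ray(t,np.array(u)/1.42,.01).round(3) for u in((567,287),(565,388),(580,312))])
E
```

```text
fix top [ 0.5228 -0.0612 -0.0778] [[-0.2, 0.3], [0.2, 0.3], [-0.5, -0.0], [0.5, -0.0], [0.6, -0.2], [-0.5, -0.4]]
fix side [ 0.5217 -0.0638 -0.0748] [[0.2, -0.1], [-0.6, 0.2], [-0.3, -0.7], [0.6, 0.6]]
fix both [ 0.5222 -0.0621 -0.0738] [[0.0, 0.7], [0.4, 0.2], [-0.3, 0.3], [0.7, 0.0], [0.9, -0.1], [-0.3, -0.0], [-0.1, 0.2], [-0.9, 0.5], [-0.6, -0.2], [0.4, 1.1]]
car top [ 0.4971 -0.1175 -0.1772] [[-0.1, -0.5], [0.2, -0.1], [-0.6, 0.4], [0.5, 0.1]]
car both [ 0.4966 -0.1168 -0.175 ] [[-0.4, -0.3], [-0.1, 0.0], [-0.8, 0.6], [0.3, 0.2], [-0.9, -0.6], [0.5, -0.9]]
post [0.55596154 0.05769232 0.072     ] [0.55725367 0.05716902 0.072     ] [0.55655943 0.05770862 0.07232015]
cap [ 0.66050043 -0.15600148  0.156     ] [ 0.65951015 -0.15613522  0.156     ] [ 0.65996049 -0.15598367  0.1561624 ]
plain [0.67186644 0.00591239 0.142     ] jar [ 0.69446872 -0.08086679  0.078     ]
brush [array([ 0.639, -0.301,  0.01 ]), array([ 0.447, -0.281,  0.01 ]), array([ 0.59 , -0.322,  0.01 ])]
```

```bash
cat >> h.py <<'E'
F=np.array([.5225,-.0622]); TH=-.0765
c_,s_=np.cos(TH),np.sin(TH); RF=np.array([[c_,-s_],[s_,c_]])
def st():
    o=monitor.observe(); R=o["orientation"]; p=o["ee_pos"]; f=RF.T@(p[:2]-F)
    print("t",round(o["time"],2),"fix mm",(f*1e3).round(1),"z",round(p[2]*1e3,1),"yaw err to fixture (turn rad)",round(np.arctan2(R[1,0],R[0,0])-TH,4),"F fix",(RF.T@o["force"][:2]).round(1),o["force"][2].round(1),"grip",round(o["grip_width"],4))
    return o
def go(*pts):
    o=st(); R=o["orientation"]; p=o["ee_pos"]
    for x,y,z in pts:
        w=np.append(F+RF@np.array([x,y])/1e3,z/1e3); print((x,y,z),"shift",(R.T@(w-p)).round(4),"world",w.round(3))
E
python3 -c "
from h import *
go((-105,-57,200),(-105,-57,26))
print(RF.T@(np.array([.66,-.156])-F),RF.T@(np.array([.5565,.0577])-F))"
```

```text
t 0.2 fix mm [-230.4 -528.3] z 232.9 yaw err to fixture (turn rad) 0.4923 F fix [-0.3  0.1] 0.3 grip 0.0873
(-105, -57, 200) shift [ 0.3333 -0.356   0.0335] world [ 0.413 -0.111  0.2  ]
(-105, -57, 26) shift [ 0.3332 -0.3557  0.2075] world [ 0.413 -0.111  0.026]
[ 0.14426656 -0.08301717] [0.02473715 0.12214779]
```

Request:
move_arm(steps=[[[0.042, -0.044, 0], 0.16, 0.087], [[0.084, -0.089, 0], 0.33, 0.087], [[0.126, -0.133, 0], 0.492, 0.087], [[0.168, -0.178, 0], 0.492, 0.087], [[0.21, -0.222, 0], 0.492, 0.087], [[0.252, -0.267, 0.01], 0.492, 0.087], [[0.294, -0.311, 0.02], 0.492, 0.087], [[0.333, -0.356, 0.033], 0.492, 0.087]])

```text
time: 1.2
ee_pos: [0.4142, -0.11, 0.2007]
orientation: [[0.997, -0.077, 0.002], [-0.077, -0.997, -0.001], [0.002, 0.001, -1.0]]
force: [1.2, 0.4, -0.1]
grip_width: 0.0869
gripper_force: 0.0
```

```bash
python3 -c "
from h import *
go((-105,-57,26),(-40,-57,26))"
```

```text
t 1.2 fix mm [-104.3  -56. ] z 200.7 yaw err to fixture (turn rad) -0.0001 F fix [1.2 0.5] -0.1 grip 0.0869
(-105, -57, 26) shift [-0.001   0.0009  0.1747] world [ 0.413 -0.111  0.026]
(-40, -57, 26) shift [0.064  0.0009 0.1748] world [ 0.478 -0.116  0.026]
```

Request:
move_arm(steps=[[[-0.001, 0, 0.05], 0, 0.087], [[-0.001, 0, 0.1], 0, 0.087], [[-0.001, 0, 0.145], 0, 0.087], [[-0.001, 0, 0.165], 0, 0.087], [[-0.001, 0, 0.175], 0, 0.087], [[-0.001, 0, 0.175], 0, 0.087]])

```text
time: 1.95
ee_pos: [0.4123, -0.1115, 0.0253]
orientation: [[0.997, -0.076, -0.0], [-0.076, -0.997, 0.0], [-0.001, -0.0, -1.0]]
force: [0.0, -0.7, -0.2]
grip_width: 0.0871
gripper_force: 0.0
```

Request:
move_arm(steps=[[[0.008, 0, 0], 0, 0.087], [[0.016, 0, 0], 0, 0.087], [[0.024, 0, 0], 0, 0.087], [[0.032, 0, 0], 0, 0.087], [[0.04, 0, 0], 0, 0.087], [[0.048, 0, 0], 0, 0.087], [[0.054, 0, 0], 0, 0.087], [[0.06, 0, 0], 0, 0.087]])

```text
time: 2.95
ee_pos: [0.4721, -0.1158, 0.0254]
orientation: [[0.997, -0.076, -0.001], [-0.076, -0.997, 0.0], [-0.001, -0.0, -1.0]]
force: [-3.4, 0.2, 2.7]
grip_width: 0.0871
gripper_force: 1.7
```

```bash
python3 -c "
from h import *
go((-34.5,-57,26)); snap('top','2',(245,160,395,280,5))"
```

```text
t 2.95 fix mm [-46.2 -57.3] z 25.4 yaw err to fixture (turn rad) 0.0006 F fix [-3.4 -0. ] 2.7 grip 0.0871
(-34.5, -57, 26) shift [ 0.0117 -0.0003 -0.0006] world [ 0.484 -0.116  0.026]
```

View pics/top2.png

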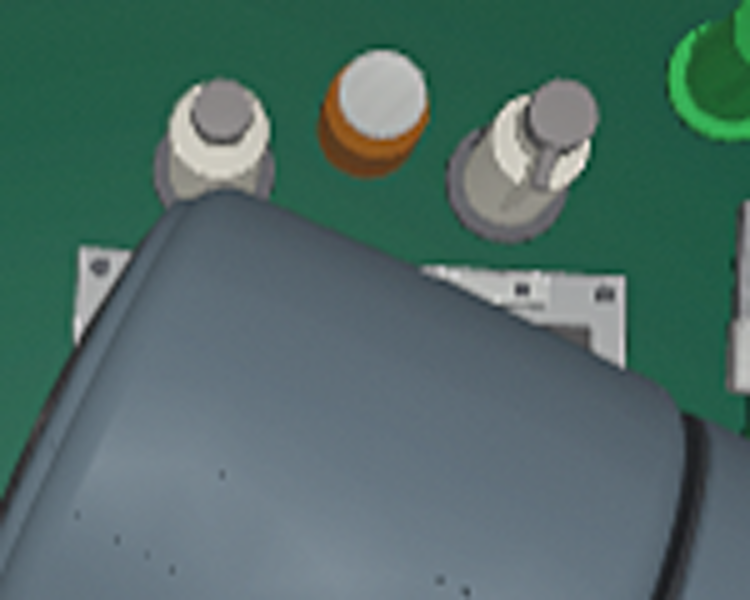

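The arm hides most of the plate. A piece of the carrier shows at (570,335), squared up and close to the rail. I'll push on and watch the force.

Request:
move_arm(steps=[[[0.004, 0, 0], 0, 0.087], [[0.007, 0, 0], 0, 0.087], [[0.009, 0, 0], 0, 0.087], [[0.011, 0, 0], 0, 0.087], [[0.011, 0, 0], 0, 0.087]])

```text
time: 3.62
ee_pos: [0.4817, -0.1166, 0.0255]
orientation: [[0.997, -0.077, -0.003], [-0.077, -0.997, 0.001], [-0.003, -0.001, -1.0]]
force: [-4.3, -0.9, 2.5]
grip_width: 0.0867
gripper_force: 2.5
```

Request:
move_arm(steps=[[[0.001, 0, 0], 0, 0.087], [[0.002, 0, 0], 0, 0.087], [[0.003, 0, 0], 0, 0.087], [[0.003, 0, 0], 0, 0.087]])

```text
time: 4.12
ee_pos: [0.482, -0.1164, 0.0255]
orientation: [[0.997, -0.077, -0.008], [-0.077, -0.997, 0.003], [-0.008, -0.002, -1.0]]
force: [-10.4, -3.4, 7.0]
grip_width: 0.0873
gripper_force: 5.1
```

Request:
move_arm(steps=[[[-0.015, 0, 0], 0, 0.087], [[-0.02, 0, -0.03], 0, 0.04], [[-0.02, 0.03, -0.07], 0, 0], [[-0.01, 0.07, -0.07], 0, 0], [[0.025, 0.105, -0.07], 0, 0], [[0.059, 0.114, -0.07], 0, 0], [[0.059, 0.114, -0.07], 0, 0]])

```text
time: 5.0
ee_pos: [0.5397, -0.2378, 0.0961]
orientation: [[0.997, -0.077, 0.006], [-0.077, -0.997, -0.004], [0.007, 0.003, -1.0]]
force: [-0.7, -0.2, 0.3]
grip_width: 0.0352
gripper_force: 0.0
```

```bash
python3 -c "
from h import *
go((25,-168,26)); snap('side','3',(215,130,375,290,3.7))"
```

```text
t 5.0 fix mm [  30.6 -173.8] z 96.1 yaw err to fixture (turn rad) -0.0002 F fix [-0.7 -0.2] 0.3 grip 0.0352
(25, -168, 26) shift [-0.0061 -0.006   0.07  ] world [ 0.535 -0.232  0.026]
```

View pics/side3.png

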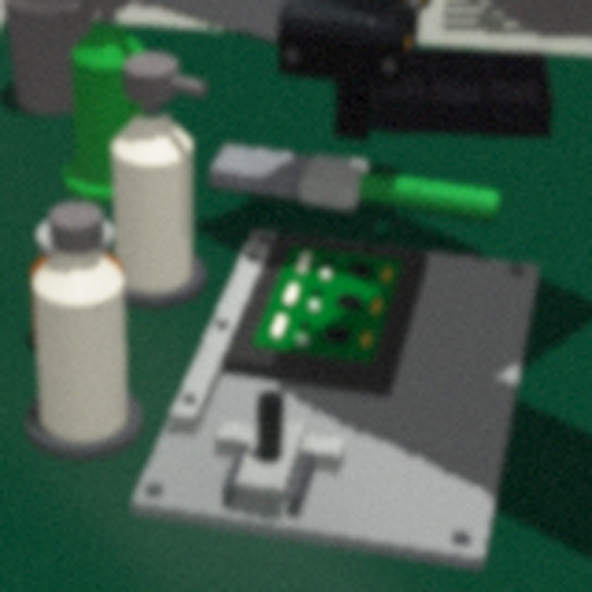

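The carrier is flush along the rail. Its left corner is at (223,371), the fingers are to the right of it and still closing, and the brush is untouched. Next I'll go down and push left.

Request:
move_arm(steps=[[[-0.003, 0, 0], 0, 0], [[-0.005, 0, 0], 0, 0], [[-0.006, 0, 0.03], 0, 0], [[-0.006, 0, 0.055], 0, 0], [[-0.006, 0, 0.07], 0, 0], [[-0.006, 0, 0.07], 0, 0]])

```text
time: 5.8
ee_pos: [0.5293, -0.2342, 0.0247]
orientation: [[0.997, -0.076, -0.002], [-0.076, -0.997, 0.001], [-0.002, -0.001, -1.0]]
force: [-0.6, 0.3, -0.2]
grip_width: 0.0004
gripper_force: 0.0
```

Request:
move_arm(steps=[[[0, -0.012, 0], 0, 0], [[0, -0.024, 0], 0, 0], [[0, -0.034, 0], 0, 0], [[0, -0.044, 0], 0, 0], [[0, -0.054, 0], 0, 0], [[0, -0.064, 0], 0, 0], [[0, -0.072, 0], 0, 0], [[0, -0.08, 0], 0, 0]])

```text
time: 6.8
ee_pos: [0.5369, -0.155, 0.0259]
orientation: [[0.997, -0.076, 0.001], [-0.076, -0.997, -0.001], [0.001, 0.001, -1.0]]
force: [-1.7, -3.3, 2.1]
grip_width: 0.0007
gripper_force: 1.6
```

```bash
python3 -c "
from h import *
go((25,-80,26)); snap('side','4',(215,130,375,290,3.7))"
```

```text
t 6.8 fix mm [ 21.4 -91.4] z 25.9 yaw err to fixture (turn rad) 0.0002 F fix [-1.5 -3.4] 2.1 grip 0.0007
(25, -80, 26) shift [ 0.0036 -0.0114 -0.0001] world [ 0.541 -0.144  0.026]
```

Request:
move_arm(steps=[[[0, -0.003, 0], 0, 0], [[0, -0.006, 0], 0, 0], [[0, -0.008, 0], 0, 0], [[0, -0.01, 0], 0, 0], [[0, -0.01, 0], 0, 0]])

```text
time: 7.48
ee_pos: [0.5372, -0.1448, 0.0255]
orientation: [[0.997, -0.076, 0.0], [-0.076, -0.997, 0.0], [0.0, -0.0, -1.0]]
force: [0.9, -2.5, 1.3]
grip_width: 0.0003
gripper_force: 1.0
```

Request:
move_arm(steps=[[[0, -0.001, 0], 0, 0], [[0, -0.002, 0], 0, 0], [[0, -0.003, 0], 0, 0], [[0, -0.003, 0], 0, 0]])

```text
time: 7.98
ee_pos: [0.5372, -0.1418, 0.0255]
orientation: [[0.997, -0.076, -0.0], [-0.076, -0.997, 0.0], [-0.0, -0.0, -1.0]]
force: [0.4, -2.3, 1.5]
grip_width: 0.0006
gripper_force: 1.0
```

```bash
python3 -c "
from h import *
st()"
```

```text
t 7.97 fix mm [ 20.7 -78.3] z 25.5 yaw err to fixture (turn rad) 0.0003 F fix [ 0.5 -2.3] 1.5 grip 0.0006
```

Request:
move_arm(steps=[[[0, -0.001, 0], 0, 0], [[0, -0.002, 0], 0, 0], [[0, -0.003, 0], 0, 0], [[0, -0.004, 0], 0, 0], [[0, -0.004, 0], 0, 0]])

```text
time: 8.6
ee_pos: [0.5375, -0.1378, 0.0255]
orientation: [[0.997, -0.076, -0.0], [-0.076, -0.997, 0.0], [-0.0, -0.0, -1.0]]
force: [0.6, -0.9, 1.5]
grip_width: 0.0001
gripper_force: 0.8
```

```bash
python3 -c "
from h import *
st(); snap('side','4',(215,130,375,290,3.7))"
```

```text
t 8.6 fix mm [ 20.8 -74.2] z 25.5 yaw err to fixture (turn rad) 0.0003 F fix [ 0.6 -0.8] 1.5 grip 0.0001
```

View pics/side4.png

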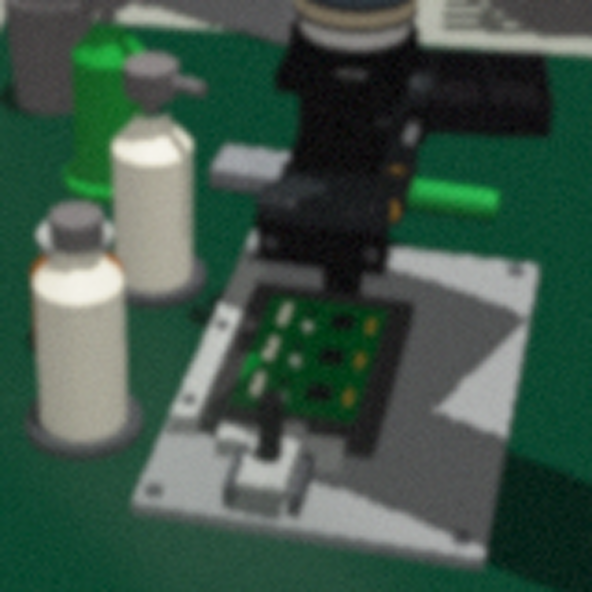

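The carrier is at or very near the left block: its near-left top corner is about (375,443). I'll compare this with the predicted home position.

```bash
python3 -c "
from h import *
for X in((-25,85,22),(-25,85,10),(-25,-65,22),(-10,85,24),(60,85,24)):
  p=proj('side',np.append(F+RF@np.array(X[:2])/1e3,X[2]/1e3))[0]; print(X,((p+.5-[215,130])*3.7-.5).round(1))"
```

```text
(-25, 85, 22) [371.7 445.7]
(-25, 85, 10) [370.6 463.1]
(-25, -65, 22) [411.5 303.8]
(-10, 85, 24) [345.  438.8]
(60, 85, 24) [221.5 420.8]
```

Request:
move_arm(steps=[[[0, -0.001, 0], 0, 0], [[0, -0.002, 0], 0, 0], [[0, -0.003, 0], 0, 0], [[0, -0.003, 0], 0, 0]])

```text
time: 9.15
ee_pos: [0.5378, -0.1351, 0.0255]
orientation: [[0.997, -0.076, -0.0], [-0.076, -0.997, -0.0], [-0.0, 0.0, -1.0]]
force: [-0.2, -2.1, 0.5]
grip_width: 0.0006
gripper_force: 1.4
```

Request:
move_arm(steps=[[[0, -0.001, 0], 0, 0], [[0, -0.002, 0], 0, 0], [[0, -0.003, 0], 0, 0], [[0, -0.003, 0], 0, 0]])

```text
time: 9.65
ee_pos: [0.5381, -0.135, 0.0256]
orientation: [[0.997, -0.074, 0.0], [-0.074, -0.997, -0.004], [0.0, 0.004, -1.0]]
force: [-3.8, -12.8, -0.5]
grip_width: 0.0006
gripper_force: 6.3
```

Request:
move_arm(steps=[[[0, 0.012, 0], 0, 0], [[0, 0.014, -0.03], 0, 0], [[-0.02, 0.0, -0.05], 0, 0], [[-0.05, -0.04, -0.05], 0, 0], [[-0.085, -0.078, -0.05], 0, 0], [[-0.085, -0.078, -0.03], 0, 0], [[-0.085, -0.078, 0], 0, 0], [[-0.085, -0.078, 0], 0, 0]])

```text
time: 10.65
ee_pos: [0.4577, -0.0469, 0.0242]
orientation: [[0.997, -0.076, -0.005], [-0.076, -0.997, 0.002], [-0.005, -0.002, -1.0]]
force: [-0.5, -0.2, 0.0]
grip_width: 0.0009
gripper_force: 0.0
```

```bash
python3 -c "
from h import *
go((-38,10,26)); snap('side','5')"
```

```text
t 10.65 fix mm [-65.7  10.3] z 24.2 yaw err to fixture (turn rad) 0.0 F fix [-0.4 -0.2] 0.0 grip 0.0009
(-38, 10, 26) shift [ 0.0277  0.0003 -0.0019] world [ 0.485 -0.049  0.026]
```

Request:
move_arm(steps=[[[0.008, 0, 0], 0, 0], [[0.015, 0, 0], 0, 0], [[0.021, 0, 0], 0, 0], [[0.025, 0, 0], 0, 0], [[0.028, 0, 0], 0, 0], [[0.029, 0, 0], 0, 0], [[0.03, 0, 0], 0, 0], [[0.03, 0, 0], 0, 0]])

```text
time: 11.7
ee_pos: [0.4873, -0.0496, 0.0254]
orientation: [[0.997, -0.076, -0.004], [-0.076, -0.997, 0.001], [-0.004, -0.001, -1.0]]
force: [-5.3, -0.8, 2.9]
grip_width: 0.0004
gripper_force: 2.6
```

```bash
python3 -c "
from h import *
st()"
```

```text
t 11.7 fix mm [-36.1   9.9] z 25.4 yaw err to fixture (turn rad) 0.0004 F fix [-5.3 -1.2] 2.9 grip 0.0004
```

Request:
move_arm(steps=[[[0.001, 0, 0], 0, 0], [[0.002, 0, 0], 0, 0], [[0.002, 0, 0], 0, 0]])

```text
time: 12.08
ee_pos: [0.4874, -0.0495, 0.0253]
orientation: [[0.997, -0.075, -0.008], [-0.075, -0.997, 0.002], [-0.008, -0.001, -1.0]]
force: [-8.5, -2.4, 5.2]
grip_width: 0.0005
gripper_force: 4.0
```

Request:
move_arm(steps=[[[-0.012, 0, 0], 0, 0], [[-0.016, 0, -0.04], 0, 0], [[-0.016, -0.04, -0.09], 0, 0], [[-0.016, -0.1, -0.1], 0, 0], [[0.02, -0.142, -0.1], 0, 0], [[0.061, -0.142, -0.1], 0, 0], [[0.061, -0.142, -0.1], 0, 0]])

```text
time: 12.95
ee_pos: [0.5677, 0.0871, 0.1262]
orientation: [[0.997, -0.075, 0.009], [-0.075, -0.997, -0.0], [0.009, -0.001, -1.0]]
force: [-0.1, 0.3, 0.3]
grip_width: 0.0001
gripper_force: 0.0
```

```bash
python3 -c "
from h import *
go((25,152,56)); snap('side','6',(245,180,345,280,5.8))"
```

```text
t 12.95 fix mm [ 33.7 152.4] z 126.2 yaw err to fixture (turn rad) 0.0013 F fix [-0.1  0.3] 0.3 grip 0.0001
(25, 152, 56) shift [-0.0093  0.0004  0.0701] world [0.559 0.087 0.056]
```

View pics/side6.png

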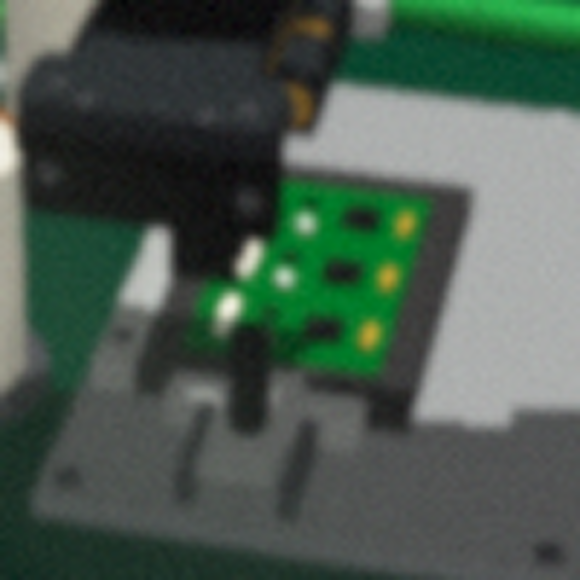

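The carrier is home: its corner in this crop, (410,400), matches the prediction to about 1 px. Next is the latch.

Request:
move_arm(steps=[[[-0.009, 0, 0], 0, 0], [[-0.009, 0, 0.03], 0, 0], [[-0.009, 0, 0.055], 0, 0], [[-0.009, 0, 0.07], 0, 0], [[-0.009, 0, 0.07], 0, 0]])

```text
time: 13.62
ee_pos: [0.5521, 0.0872, 0.0547]
orientation: [[0.997, -0.077, -0.003], [-0.077, -0.997, 0.0], [-0.003, 0.0, -1.0]]
force: [1.0, -0.4, -0.1]
grip_width: 0.0004
gripper_force: 0.0
```

Request:
move_arm(steps=[[[0, 0.008, 0], 0, 0], [[0, 0.015, 0], 0, 0], [[0, 0.021, 0], 0, 0], [[0, 0.027, 0], 0, 0], [[0, 0.033, 0], 0, 0], [[0, 0.038, 0], 0, 0], [[0, 0.042, 0], 0, 0], [[0, 0.042, 0], 0, 0]])

```text
time: 14.62
ee_pos: [0.5512, 0.0498, 0.0561]
orientation: [[0.997, -0.08, 0.002], [-0.08, -0.997, 0.007], [0.002, -0.007, -1.0]]
force: [1.8, 20.2, 2.8]
grip_width: 0.0005
gripper_force: 10.0
```

```bash
python3 -c "
from h import *
st()"
```

```text
t 14.62 fix mm [ 20.1 113.8] z 56.1 yaw err to fixture (turn rad) -0.0032 F fix [ 0.2 20.3] 2.8 grip 0.0005
```

A hard stop at y≈113.8, which fits the latch being home. I'll back off and check.

Request:
move_arm(steps=[[[0, -0.015, 0], 0, 0], [[0, -0.02, -0.04], 0, 0], [[0, -0.02, -0.1], 0, 0], [[-0.05, -0.02, -0.16], 0, 0], [[-0.11, -0.0, -0.18], 0, 0], [[-0.11, 0.0, -0.18], 0, 0]])

```text
time: 15.38
ee_pos: [0.4377, 0.0535, 0.2366]
orientation: [[0.997, -0.076, -0.001], [-0.076, -0.997, -0.001], [-0.001, 0.001, -1.0]]
force: [1.0, 0.5, -0.1]
grip_width: 0.0006
gripper_force: 0.0
```

```bash
python3 -c "
from h import *
st(); snap('side','7',(245,180,345,280,5.8))"
```

```text
t 15.38 fix mm [-93.4 108.9] z 236.6 yaw err to fixture (turn rad) 0.0004 F fix [1.  0.5] -0.1 grip 0.0006
```

View pics/side7.png

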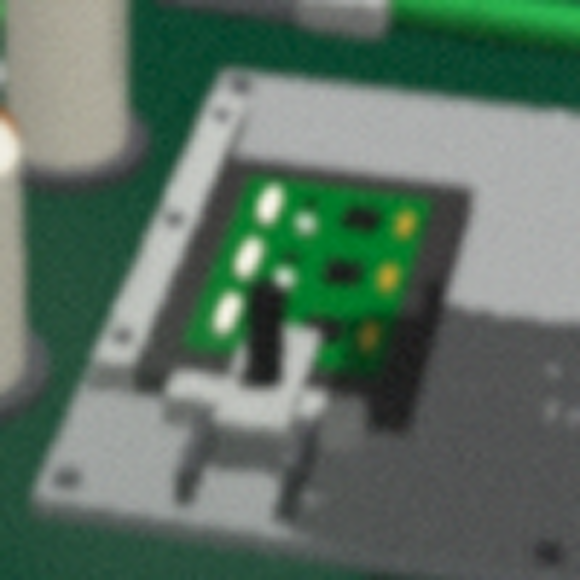

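The latch has moved over the carrier and the carrier is flush with the rail. The post top is at about (267,286).

```bash
python3 -c "
from h import *
w=ray('side',((267.5)/5.8-.5+245,(286.5)/5.8-.5+180),.072);print(w,RF.T@(w[:2]-F))
w=ray('side',S(270,396),.072);print(RF.T@(w[:2]-F))
go((60,-83,236),(144.3,-83,236),(144.3,-83,180))"
```

```text
[0.55487669 0.02963777 0.072     ] [0.02526326 0.09404357]
[0.0255292  0.12167597]
t 15.43 fix mm [-93.6 108.8] z 236.7 yaw err to fixture (turn rad) 0.0003 F fix [-1.4  0.3] -0.3 grip 0.0007
(60, -83, 236) shift [0.1535 0.1919 0.0008] world [ 0.576 -0.15   0.236]
(144.3, -83, 236) shift [0.2378 0.1919 0.0007] world [ 0.66  -0.156  0.236]
(144.3, -83, 180) shift [0.2379 0.1918 0.0567] world [ 0.66  -0.156  0.18 ]
```

Request:
move_arm(steps=[[[0.035, 0.03, 0], 0, 0], [[0.075, 0.065, 0], 0, 0], [[0.115, 0.1, 0], 0, 0], [[0.155, 0.135, 0], 0, 0], [[0.195, 0.165, 0], 0, 0], [[0.225, 0.185, 0], 0, 0], [[0.238, 0.192, 0.03], 0, 0], [[0.238, 0.192, 0.057], 0, 0]])

```text
time: 16.42
ee_pos: [0.6656, -0.1576, 0.1758]
orientation: [[0.997, -0.077, 0.001], [-0.077, -0.997, -0.001], [0.001, 0.001, -1.0]]
force: [1.0, -0.2, -0.2]
grip_width: 0.0002
gripper_force: 0.0
```

```bash
python3 -c "
from h import *
go((144.3,-83,167))"
```

```text
t 16.43 fix mm [150.  -84.2] z 175.8 yaw err to fixture (turn rad) -0.001 F fix [ 1.1 -0.1] -0.2 grip 0.0002
(144.3, -83, 167) shift [-0.0057 -0.0012  0.0088] world [ 0.66  -0.156  0.167]
```

Request:
move_arm(steps=[[[0, 0, 0], 0, 0], [[0, 0, 0], 0, 0], [[0, 0, 0], 0, 0]])

```text
time: 16.8
ee_pos: [0.6647, -0.156, 0.18]
orientation: [[0.997, -0.076, 0.003], [-0.076, -0.997, -0.001], [0.003, 0.001, -1.0]]
force: [0.1, 0.2, -0.4]
grip_width: 0.0007
gripper_force: 0.0
```

Now z is 0.180 and x is about 4.5 mm too far. Contact should come at z 0.167 and full press at 0.157.

Request:
move_arm(steps=[[[-0.0045, 0, 0.006], 0, 0], [[-0.0045, 0, 0.012], 0, 0], [[-0.0045, 0, 0.016], 0, 0], [[-0.0045, 0, 0.02], 0, 0], [[-0.0045, 0, 0.023], 0, 0], [[-0.0045, 0, 0.025], 0, 0], [[-0.0045, 0, 0.025], 0, 0]])

```text
time: 17.68
ee_pos: [0.6591, -0.1553, 0.1573]
orientation: [[0.997, -0.076, 0.001], [-0.076, -0.997, -0.001], [0.001, 0.001, -1.0]]
force: [-5.5, 1.1, 17.1]
grip_width: 0.0007
gripper_force: 8.8
```

Fully down: 17 N and 9–10 mm of travel. I'll lift off and check.

Request:
move_arm(steps=[[[0, 0, 0], 0, 0], [[0, 0, -0.015], 0, 0], [[0, 0, -0.06], 0, 0], [[-0.03, 0.02, -0.1], 0, 0], [[-0.08, 0.07, -0.1], 0, 0], [[-0.13, 0.11, -0.1], 0, 0], [[-0.17, 0.15, -0.1], 0, 0], [[-0.17, 0.15, -0.1], 0, 0]])

```text
time: 18.68
ee_pos: [0.4755, -0.2945, 0.2534]
orientation: [[0.997, -0.082, -0.001], [-0.082, -0.997, -0.0], [-0.001, 0.0, -1.0]]
force: [0.2, 0.9, 0.0]
grip_width: 0.0001
gripper_force: 0.0
```

```bash
python3 -c "
from h import *
st(); snap('side','8',(215,130,375,290,3.7))"
```

```text
t 18.68 fix mm [ -29.1 -235.2] z 253.4 yaw err to fixture (turn rad) -0.0053 F fix [0.1 0.9] 0.0 grip 0.0001
```

View pics/side8.png

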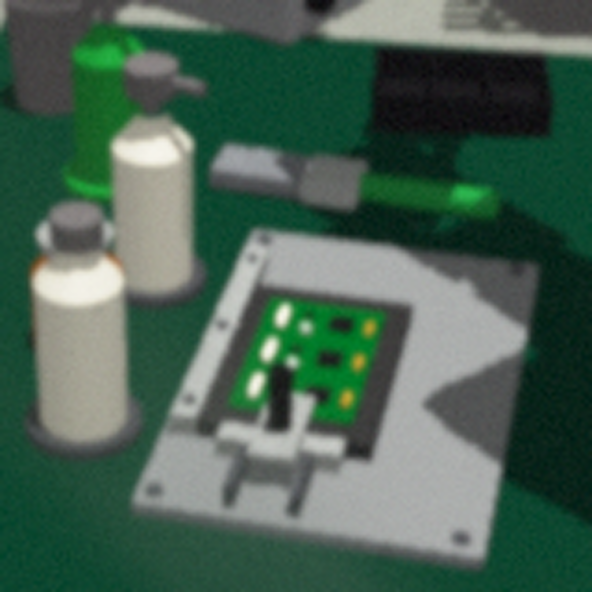

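The carrier is flush (near-left corner at (372,445), as predicted), the latch is home with the post at (280,367), the cap is back up at (152,65), and the loose items haven't moved.

```bash
python3 -c "
from h import *
print(r.finish_job())"
```

```text
the job is handed in; nothing more can be done
None
```

The job is handed in: the carrier is against both stops and latched, the nozzle cap was pressed fully down and is back up, and the arm is clear of everything; no verdict came back, so this rests on the force readings and the last camera picture.

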